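# Shut and lock the sample drawers

### The arm

A 6-joint arm with a two-finger parallel gripper is mounted at the origin on a cart in front of the work surface, level with it; the furniture and walls round the work are solid. World frame = base frame: x ahead of the robot, y to its left, z up, the work surface at z = 0. Lengths are in m, angles in rad, forces in N, time in s.
With the tool pointing down it reaches from about 0.35 to 0.975 m from the base axis. Payload 4.9 kg.
Tool frame: the origin (TCP) lies at the very end of the fingers, on their centre line; the grasp point (between the pads) lies 19 mm behind it; z points along the fingers, x is the direction in which the jaws open and shut, and the axes are right-handed (so a half turn about z gives the same grasp; the last joint's range is limited). The gripper opens to 85 mm and grips with 20 to 120 N. Pads are 22 mm wide; open, the fingers measure 114 mm over their backs; the gripper's body (76 mm by 85 mm) begins 54 mm behind the grasp point. The pads swing forward as they close: fully open they stand 13 mm farther back than shut.
Start: joints at [-1.345, 0.053, 1.613, -0, 1.476, -0.119], TCP at [0.211, -0.588, 0.231] pointing down, gripper open.
Joint ranges: [-3.01, 3.01], [-1.01, 2.22], [0.06, 2.58], [-1.02, 4.17], [0.09, 2.62], [-3.14, 3.14]. Speed limits (rad/s): [2.57, 2.57, 3.14, 3.14, 3.14, 3.14].

### API

Orientations are given as a unit quaternion [w, x, y, z].
In Python, from plant import manip, imaging gives the robot as it stands.
- The arm moves only by the shell command python3 -m pendant 'ROWS'. ROWS is JSON, a list that holds one entry, the list of rows, each a list of 7 numbers: the turn, a rotation vector about the world's x, y, z in units of pi rad (1.0 is pi rad), then the shift along the world's x, y, z in units of 250 mm (1.0 is 250 mm), then the opening, from 0 (shut) to 1 (fully open). In form: [[[ax, ay, az, tx, ty, tz, claw], ...]]. A call has 1 to 20 rows; each row shifts and turns the commanded pose from where the row before left it; what a row does not reach is not made up. A row lasts 1/8 s, in which the tool goes at most 62.5 mm and 10.7 degrees, less where a joint would pass 70% of its speed; a pose out of reach is approached as far as the arm can. A call with a number of a shift or a turn outside -1 to 1 is refused whole. A call with a gripper value outside its range is refused whole. The fingers move at their own pace and stop on an object; the grip force is fixed at half the most. Time passes only in rows, so rows that do not move let the fingers close. It gives the time, the measured TCP pose, the force and the opening at its end, in the units of the state.
- manip.state(): the state, without advancing time (a new reading comes with each control period).
- imaging.grab_frame(name): name is "scene" or "side" or "wrist"; returns a dict with "frame" (480x640x3 uint8, blue, green, red), "mtx" (3x3 intrinsics, pixels), "world_to_cam" (4x4, takes a point from world to camera coordinates). Camera axes: x right, y down, z forward; pixel columns grow to the right and rows downward; lengths in m; the calibration is good to about 2 mm. A picture is of the moment at which its call begins. There is no depth.
- manip.job_done(): hands the job in, once; it reports no verdict.
The state is a dict: "time": time; "joint_pos": joint angles; "joint_vel": joint speeds; "joint_efforts": joint torques, N m; "tool_pos": TCP position; "tool_rot": TCP orientation; "contact_force": force on the tool from outside, world axes, zero at the start; "ft_torque": the same for the moment, N m; "gripper_width": opening from 0.0 (shut) to 1.0 (fully open).
Only numpy, scipy, OpenCV 4.12 (cv2) and the standard library are available. Lean on these libraries where they do the work, as an engineer would, in place of code of your own. Each camera call takes 0.05 s, during which the arm holds its last target. There are 200 camera calls.

### The job

Push both open drawers of the low sample drawer unit fully shut with the fingertips, and only then push the black stud of the locking bar on top of the unit all the way to the right, so that the bar's tongues stand in front of the drawers. Only push: do not take the handles or the stud between the fingers, and leave the petri dish, the dropper bottle and the beaker where they stand.

Things in the scene. Friction and masses are not known exactly. Their poses are not given: they have to be found in the camera images.
- unit: low grey sample drawer unit, fixed on the worktop: 150 (x) x 300 (y) x 75 mm high, turned by up to 0.2 rad. Origin: centre of its underside. Its -x side is the front; +y is left, -y right as seen from the front. Two drawers side by side, centred at y = +67.5 and -67.5 mm. The locking bar lies on the top along the front edge (18 mm wide, 6 mm thick, centre line x = -66 mm).
- left_drawer (a joint): opening of the left drawer in m: 0 fully shut at its stop, its white front (103 mm wide, z 8 to 66 mm) flush with the unit's front at x = -75 mm; 0.025 to 0.06 at the start, at most 0.07. Slides along the unit's x axis with about 2 N friction plus 8 N per m/s, and stays where it is left.
- right_drawer (a joint): opening of the right drawer in m, as for the left one.
- left_drawer_handle (a point): middle of the left drawer's handle, a horizontal steel bar 8 mm thick and 60 mm long (along the unit's y), 22 mm in front of the drawer's front and 45 mm above the worktop. Axes as the unit's. It moves with the drawer.
- right_drawer_handle (a point): middle of the right drawer's handle, as for the left one.
- bar (a joint): how far the locking bar has slid to the right (the unit's -y), m: 0 to 0.005 at the start (unlocked), 0.030 at its stop (locked). Friction about 1.5 N, stays where left. It runs in two guides at y = +-90 mm, tops at z = 86 mm. Its two tongues, 16 mm wide, hang in front of the unit to x = -83 mm, down to z = 58 mm; unlocked they stand at y = 0 and +135 mm, clear of the drawers.
- stud (a point): centre of the top of the bar's black stud, 14 mm in diameter, standing 18 mm above the bar (its top 99 mm above the worktop). Axes as the unit's. It moves with the bar.
- petri_dish: clear petri dish, 90 mm across, 15 mm high, standing loose on the rear of the unit's top. Origin: centre of its underside. Leave it alone.
- dropper_bottle: brown dropper bottle, 36 mm across, 103 mm high, standing loose on the worktop beside the unit, on either side. Origin: centre of its underside. Leave it alone.
- beaker_100: clear beaker, 54 mm across, 68 mm high, standing loose on the worktop on the other side of the unit. Origin: centre of its underside. Leave it alone.

How it is judged:
On the way, in this order (a step that is already met when the one before it is completed fails the run):
1. both drawers fully shut, the bar not yet pushed (value of joint each of left_drawer, right_drawer below 0.003 m and value of joint bar below 0.012 m), for 0.2 s.
2. the locking bar at its right end, the drawers still shut (value of joint each of left_drawer, right_drawer below 0.003 m and value of joint bar above 0.027 m), for 0.2 s.
At the end, for the whole second after the job is handed in: Both drawers are within 3 mm of fully shut, the locking bar is within 3 mm of its right stop, and the petri dish, dropper bottle and beaker stand upright and at rest within 20 mm of where they were (all of step 2 and distance of each of petri_dish, dropper_bottle, beaker_100 from where it was at the start of the episode below 0.02 m and angle between each of petri_dish, dropper_bottle, beaker_100's own z axis and vertical below 0.1 rad and linear speed of each of petri_dish, dropper_bottle, beaker_100 below 0.02 m/s); the robot touches nothing.
It fails at once if the locking bar is pushed while a drawer is still open (value of joint bar above 0.015 m and value of joint any of left_drawer, right_drawer above 0.006 m).
It fails at once if a bystander is shifted by more than 20 mm, tipped or lifted (distance of any of petri_dish, dropper_bottle, beaker_100 from where it was at the start of the episode above 0.02 m or angle between any of petri_dish, dropper_bottle, beaker_100's own z axis and vertical above 0.35 rad).
It fails at once if a drawer handle is taken between the fingers ((x of the grasp point in the frame of left_drawer_handle between -0.006 and 0.006 m and y of the grasp point in the frame of left_drawer_handle between -0.03 and 0.03 m and z of the grasp point in the frame of left_drawer_handle between -0.012 and 0.012 m) or (x of the grasp point in the frame of right_drawer_handle between -0.006 and 0.006 m and y of the grasp point in the frame of right_drawer_handle between -0.03 and 0.03 m and z of the grasp point in the frame of right_drawer_handle between -0.012 and 0.012 m)).
It fails at once if the stud is taken between the fingers (distance between the grasp point and stud below 0.011 m).
It also fails if it takes over 46 s, if anything falls off the work surface, if the arm or the gripper's body presses on something with over 40 N, if the wrist force passes 120 N, or if a joint passes its speed limit or range.

## Working session

There is one attempt and no reset: what is moved stays moved. The work goes in short steps, Python scripts to look and compute and a shell command to move; the robot and the scene stay as the last step left them, time stands still between calls to the robot, and variables do not carry over. Pictures are saved under pics/ and viewed, about 8 in all and at most 12, crops included, and the job is handed in when it is done.

```bash
mkdir -p pics
python3 - <<'E'
from plant import manip, imaging
import cv2,numpy as np
s=manip.state();print(s)
for n in("scene","side"):
    d=imaging.grab_frame(n);cv2.imwrite(f"pics/{n}0.png",d["frame"]);np.savez(f"{n}0.npz",K=d["mtx"],T=d["world_to_cam"]);print(n,d["mtx"].round(1).tolist(),d["world_to_cam"].round(4).tolist())
E
```

```text
{'time': 0.0, 'joint_pos': array([-1.34500644e+00,  5.33362541e-02,  1.61430045e+00,  6.57694337e-06,
        1.47601205e+00, -1.19000732e-01]), 'joint_vel': array([-0.00195453,  0.00101581, -0.0005296 , -0.00023178,  0.00035438,
        0.00018433]), 'joint_efforts': array([ 5.95931597e-04, -3.93671107e+01, -3.70182323e+01, -1.27379840e-04,
        7.11335932e-03,  1.78552938e-06]), 'tool_pos': array([ 0.21110969, -0.58759859,  0.23007195]), 'tool_rot': array([-6.89546221e-04,  8.17923474e-01, -5.75326111e-01, -7.62516376e-04]), 'contact_force': array([-0.57439117,  0.14606496,  0.86289616]), 'ft_torque': array([ 0.00217698, -0.01264394, -0.02408717]), 'gripper_width': 0.9984519370515877}
scene [[487.1, 0.0, 333.2], [0.0, 487.1, 242.3], [0.0, 0.0, 1.0]] [[-0.8758, -0.4826, 0.002, 0.5403], [-0.2696, 0.4858, -0.8315, 0.2266], [0.4003, -0.7288, -0.5556, 0.8715], [0.0, 0.0, 0.0, 1.0]]
side [[470.0, 0.0, 318.6], [0.0, 470.0, 243.9], [0.0, 0.0, 1.0]] [[-0.8723, -0.4884, -0.0239, 0.5567], [-0.2797, 0.5384, -0.7949, 0.2226], [0.4011, -0.6867, -0.6063, 0.6781], [0.0, 0.0, 0.0, 1.0]]
```

View pics/scene0.png

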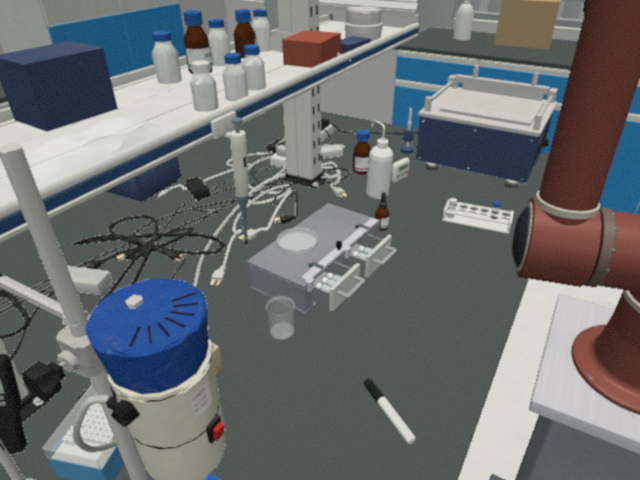

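View pics/side0.png

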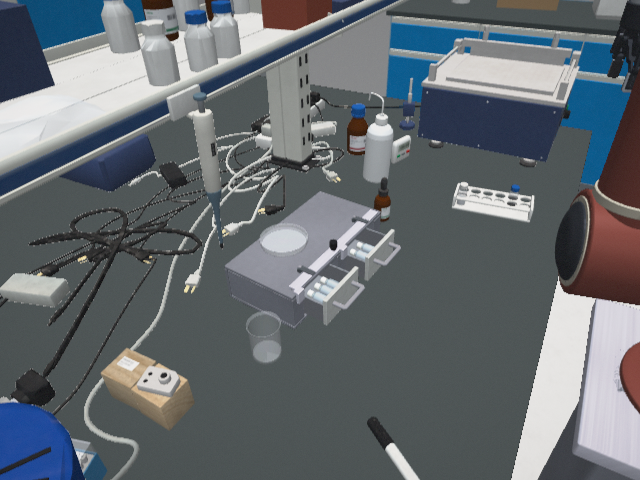

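The drawer unit sits around (315,255) in scene and (310,255) in side, with both drawers open, the beaker on its near (left, +y) side and the bottle on the far (right) side. I'll zoom in to get the corners.

Run:
```python
import cv2
a=cv2.imread("pics/scene0.png")[185:345,240:410];b=cv2.imread("pics/side0.png")[175:370,220:410]
cv2.imwrite("pics/c1.png",cv2.resize(a,None,fx=3.5,fy=3.5,interpolation=cv2.INTER_CUBIC))
cv2.imwrite("pics/c2.png",cv2.resize(b,None,fx=3,fy=3,interpolation=cv2.INTER_CUBIC))
```

```text
(no output)
```

View pics/c1.png

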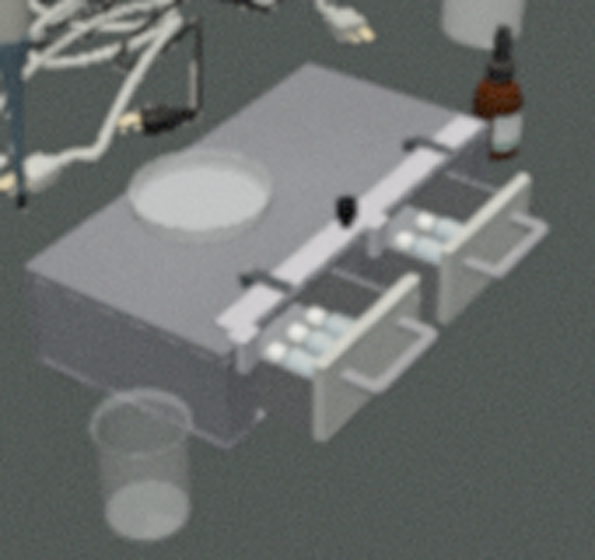

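View pics/c2.png

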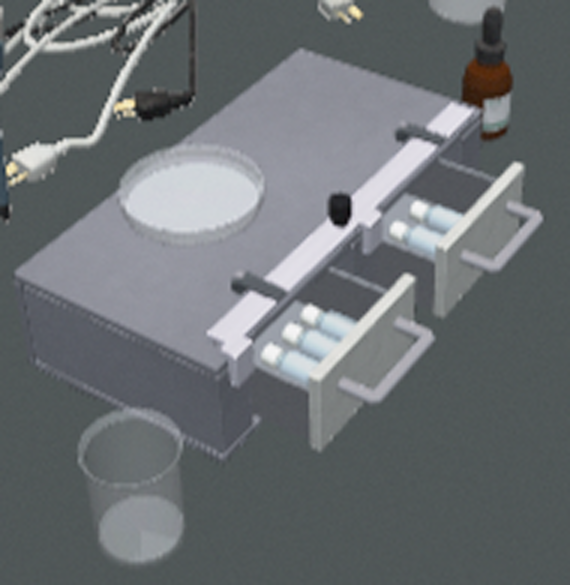

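```bash
cat > fit.py <<'E'
import numpy as np
from scipy.optimize import least_squares
S=dict(rl=(28,268),rr=(310,64),fl=(228,352),bfl=(230,447),brl=(42,360),st=(347,202),lhl=(378,388),lhr=(435,335),rhl=(492,272),rhr=(545,228),ltr=(418,280),rtr=(528,178),bot=(505,150),bk=(148,508))
D=dict(rl=(18,273),rr=(302,50),fl=(224,364),bfl=(225,455),brl=(37,362),st=(341,199),lhl=(377,398),lhr=(430,338),rhl=(490,267),rhr=(540,217),ltr=(412,280),rtr=(520,167),bot=(492,130),bk=(141,532))
cams=[(np.load("scene0.npz"),S,3.5,(240,185)),(np.load("side0.npz"),D,3.,(220,175))]
def pts(p):
    x,y,a,z,L,R,b=p[:7];c,s=np.cos(a),np.sin(a)
    m=dict(rl=(.075,.15,.075),rr=(.075,-.15,.075),fl=(-.075,.15,.075),bfl=(-.075,.15,0),brl=(.075,.15,0),st=(-.066,p[11]-b,.099),
     lhl=(-.097-L,.0975,.045),lhr=(-.097-L,.0375,.045),rhl=(-.097-R,-.0375,.045),rhr=(-.097-R,-.0975,.045),ltr=(-.075-L,.016,.066),rtr=(-.075-R,-.119,.066))
    o={k:np.array([x+c*v[0]-s*v[1],y+s*v[0]+c*v[1],v[2]+z]) for k,v in m.items()}
    o['bot']=np.array([p[7],p[8],z]);o['bk']=np.array([p[9],p[10],z]);return o
def res(p):
    o=pts(p);r=[]
    for d,M,f,off in cams:
        for k,uv in M.items():
            q=d["K"]@(d["T"][:3,:3]@o[k]+d["T"][:3,3]);r+=list(q[:2]/q[2]-np.array(uv)/f-off)
    return np.array(r)
r=least_squares(res,[.6,-.5,0,0,.04,.04,.002,.6,-.7,.5,-.3,.0],loss='soft_l1')
if __name__=="__main__":
    print(r.x.round(4));e=res(r.x).reshape(2,-1,2)
    for i,k in enumerate(S):print(k,e[:,i].round(1).tolist(),pts(r.x)[k].round(4))
E
python3 fit.py
```

```text
[ 0.6585 -0.0028 -0.0918 -0.0106  0.0467  0.0472  0.0067  0.5935 -0.2314
  0.6122  0.22    0.0205]
rl [[-0.2, -0.7], [0.8, -1.1]] [0.7469 0.1397 0.0644]
rr [[-0.4, 0.4], [0.3, -0.1]] [ 0.7194 -0.1591  0.0644]
fl [[-0.8, 0.4], [-1.0, 0.4]] [0.5975 0.1534 0.0644]
bfl [[-0.2, 1.7], [1.1, 1.3]] [ 0.5975  0.1534 -0.0106]
brl [[-1.0, 0.6], [0.1, -0.2]] [ 0.7469  0.1397 -0.0106]
st [[-0.4, 0.1], [0.4, 0.0]] [0.594  0.017  0.0884]
lhl [[-0.3, 0.3], [0.2, -0.7]] [0.5243 0.1074 0.0344]
lhr [[-1.2, 0.1], [0.4, -0.9]] [0.5188 0.0477 0.0344]
rhl [[0.3, 0.8], [0.8, 0.0]] [ 0.5115 -0.027   0.0344]
rhr [[-1.9, 0.6], [-1.3, 0.2]] [ 0.506  -0.0867  0.0344]
ltr [[0.4, -0.7], [2.2, -1.6]] [0.5387 0.0243 0.0554]
rtr [[-0.4, 0.0], [1.2, -0.8]] [ 0.5259 -0.1101  0.0554]
bot [[-0.9, 0.3], [0.7, -0.3]] [ 0.5935 -0.2314 -0.0106]
bk [[-0.8, 1.8], [0.6, -0.9]] [ 0.6122  0.22   -0.0106]
```

```bash
sed -i 's/x,y,a,z,L,R,b=p\[:7\]/x,y,a,_,L,R,b=p[:7];z=0/' fit.py; python3 fit.py
python3 - <<'E'
from plant import manip, imaging
import numpy as np
from scipy.spatial.transform import Rotation as R
d=imaging.grab_frame("wrist");s=manip.state();q=s["tool_rot"]
Rt=R.from_quat(q[[1,2,3,0]]).as_matrix();print("tool\n",Rt.round(3))
W=d["world_to_cam"];C=-W[:3,:3].T@W[:3,3];print("cam in tool",(Rt.T@(C-s["tool_pos"])).round(3),"\n",(Rt.T@W[:3,:3].T).round(3),d["mtx"])
E
```

```text
[ 0.6504  0.0083 -0.0946 -0.0014  0.044   0.0437 -0.0671  0.5877 -0.2163
  0.6063  0.2272 -0.0509]
rl [[-0.9, -1.1], [-0.4, -0.9]] [0.7392 0.1505 0.075 ]
rr [[0.4, -0.6], [1.2, -1.0]] [ 0.7109 -0.1482  0.075 ]
fl [[-0.6, 0.5], [-1.0, 1.5]] [0.5899 0.1647 0.075 ]
bfl [[-0.1, 2.3], [1.1, 3.0]] [0.5899 0.1647 0.    ]
brl [[-1.6, 0.6], [-0.9, 0.5]] [0.7392 0.1505 0.    ]
st [[-0.1, 0.0], [0.7, 0.6]] [0.5862 0.0306 0.099 ]
lhl [[-0.5, 0.2], [-0.0, 0.0]] [0.5192 0.1186 0.045 ]
lhr [[-1.1, -0.2], [0.7, -0.6]] [0.5135 0.0589 0.045 ]
rhl [[0.4, 0.1], [1.1, -0.2]] [ 0.5068 -0.0158  0.045 ]
rhr [[-1.6, -0.2], [-0.6, -0.3]] [ 0.5011 -0.0755  0.045 ]
ltr [[0.5, -1.3], [2.4, -1.7]] [0.5334 0.0354 0.066 ]
rtr [[-0.1, -1.0], [1.8, -1.6]] [ 0.521 -0.099  0.066]
bot [[-1.0, 0.2], [0.8, -0.2]] [ 0.5877 -0.2163  0.    ]
bk [[-0.6, 1.2], [0.5, -0.7]] [0.6063 0.2272 0.    ]
tool
 [[ 0.338 -0.941 -0.   ]
 [-0.941 -0.338  0.002]
 [-0.002 -0.    -1.   ]]
cam in tool [ 0.001 -0.068 -0.143] 
 [[ 1.     0.002 -0.   ]
 [-0.002  0.963  0.27 ]
 [ 0.001 -0.27   0.963]] [[406.50692359   0.         329.86960435]
 [  0.         406.50692359 245.86960375]
 [  0.           0.           1.        ]]
```

```bash
python3 -m pendant '[[[0,0,-0.01,0.1,0.171,0.0115,0],[0,0,-0.01,0.1,0.171,0.0115,0],[0,0,-0.01,0.1,0.171,0.0115,0],[0,0,-0.01,0.1,0.171,0.0115,0],[0,0,-0.01,0.1,0.171,0.0115,0],[0,0,-0.01,0.1,0.171,0.0115,0],[0,0,-0.01,0.1,0.171,0.0115,0],[0,0,-0.01,0.1,0.171,0.0115,0],[0,0,-0.01,0.1,0.171,0.0115,0],[0,0,-0.01,0.1,0.171,0.0115,0],[0,0,-0.01,0.1,0.171,0.0115,0],[0,0,-0.01,0.1,0.171,0.0115,0],[0,0,-0.01,0.1,0.171,0.0115,0],[0,0,-0.01,0.1,0.171,0.0115,0],[0,0,0,0,0,0,0],[0,0,0,0,0,0,0]]]'
python3 - <<'E'
from plant import manip, imaging
import cv2,numpy as np
d=imaging.grab_frame("wrist");cv2.imwrite("pics/w0.png",d["frame"]);np.savez("w0.npz",K=d["mtx"],T=d["world_to_cam"]);print(manip.state())
E
```

```text
time: 2.15
tool_pos: [0.5609, 0.0102, 0.271]
tool_rot: [-0.001, -0.673, 0.74, 0.0]
contact_force: [0.2, -0.0, 0.1]
gripper_width: 0.003
{'time': 2.2, 'joint_pos': array([-1.15170865e-01, -1.20304154e-01,  1.71570003e+00, -3.94072592e-04,
        1.54698828e+00,  1.55120529e+00]), 'joint_vel': array([-0.01556558, -0.0070394 ,  0.00523257,  0.00093275, -0.00219454,
        0.00271907]), 'joint_efforts': array([ 6.12299535e-01, -3.21439040e+01, -3.77585077e+01,  2.56720791e-02,
       -3.98683958e-03, -1.73157929e-03]), 'tool_pos': array([0.56079723, 0.0097094 , 0.27114537]), 'tool_rot': array([-4.08707943e-04, -6.72523216e-01,  7.40075894e-01,  1.68453211e-04]), 'contact_force': array([-0.16961256,  0.04578246,  0.22568751]), 'ft_torque': array([-0.03201137, -0.00925618, -0.02112046]), 'gripper_width': -0.0010740526276248098}
```

View pics/w0.png

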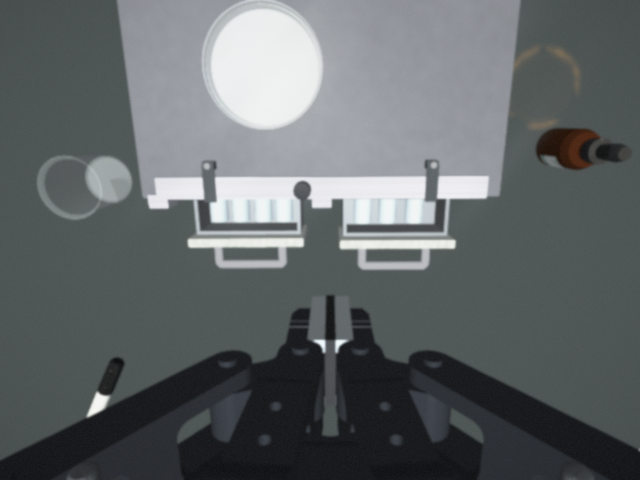

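The wrist view shows the stud at (302,189), the handle bars centred at (251,265) and (394,266), and the drawer fronts at row 243. The beaker is on the left and the bottle at (565,147), both well clear.

Run:
```python
import numpy as np,fit
from scipy.optimize import least_squares
w=np.load("w0.npz");K,T=w["K"],w["T"]
def bp(uv,z):
    R,t=T[:3,:3],T[:3,3];C=-R.T@t;r=R.T@np.linalg.inv(K)@[*uv,1];return C+r*(z-C[2])/r[2]
for n,uv,z in[("stud",(302,189),.099),("lh",(251,265),.045),("rh",(394,266),.045),("lhl",(216,265),.045),("rhr",(428,267),.045),("lfront l",(188,244),.066),("lfr",(304,244),.066),("rfr",(455,246),.066),("bar l",(155,187),.081),("bar r",(488,187),.081),("tongueL",(158,207),.07),("tongM",(321,206),.07),("bottle",(545,147),.0),("bottletop",(620,153),.103),("beaker",(112,178),0)]:
    print(n,bp(uv,z).round(4))
def tri(obs):
    f=lambda X:np.concatenate([(lambda q:q[:2]/q[2]-uv)(K@(T[:3,:3]@X+T[:3,3])) for K,T,uv in obs])
    s=least_squares(f,[.6,0,.05]);return s.x.round(4),f(s.x).round(1)
for n,uv in [("st",(302,189)),("lhl",(216,265)),("rhr",(428,267))]:
    print(n,tri([(K,T,np.array(uv))]+[(d["K"],d["T"],np.array(M[n])/f+o) for d,M,f,o in fit.cams]))
```

```text
stud [0.5882 0.0285 0.099 ]
lh [0.5134 0.0895 0.045 ]
rh [ 0.4997 -0.0467  0.045 ]
lhl [0.5165 0.1229 0.045 ]
rhr [ 0.4957 -0.0791  0.045 ]
lfront l [0.5447 0.1376 0.066 ]
lfr [0.5351 0.0348 0.066 ]
rfr [ 0.5208 -0.0989  0.066 ]
bar l [0.5987 0.1496 0.081 ]
bar r [ 0.5734 -0.1219  0.081 ]
tongueL [0.5805 0.1555 0.07  ]
tongM [0.5685 0.0162 0.07  ]
bottle [ 0.5944 -0.208   0.    ]
bottletop [ 0.5934 -0.2117  0.103 ]
beaker [0.6042 0.2266 0.    ]
st (array([0.5881, 0.0286, 0.0979]), array([ 0. ,  0. , -0.4, -0.2,  0.4,  0.2]))
lhl (array([0.5175, 0.1217, 0.0484]), array([ 0.1,  0.1, -0.4, -0. ,  0.1,  0.1]))
rhr (array([ 0.497 , -0.0783,  0.0455]), array([-0.8, -1. ,  0.6, -0.5,  1.9, -0.6]))
```

```bash
python3 -m pendant '[[[0,0,0,-0.097,0.091,-0.1,0],[0,0,0,-0.097,0.091,-0.1,0],[0,0,0,-0.097,0.091,-0.1,0],[0,0,0,-0.097,0.091,-0.1,0],[0,0,0,0,0,-0.178,0],[0,0,0,0,0,-0.178,0],[0,0,0,0,0,-0.178,0],[0,0,0,0,0,0,0],[0,0,0,0.05,-0.005,0,0],[0,0,0,0.05,-0.005,0,0],[0,0,0,0.05,-0.005,0,0],[0,0,0,0.05,-0.005,0,0],[0,0,0,0,0,0,0]]]'
python3 - <<'E'
from plant import manip, imaging
import cv2
d=imaging.grab_frame("wrist");cv2.imwrite("pics/w1.png",d["frame"])
E
```

```text
time: 3.82
tool_pos: [0.5158, 0.0962, 0.0386]
tool_rot: [0.001, -0.673, 0.74, -0.001]
contact_force: [-0.6, 0.7, -0.2]
gripper_width: -0.001
```

View pics/w1.png

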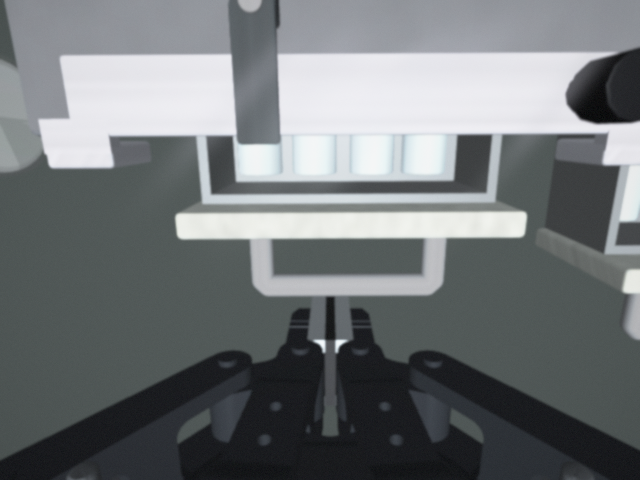

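The shut fingertips are centred against the left handle at (330,300), and it has already moved a little. I'll keep pushing.

```bash
python3 -m pendant '[[[0,0,0,0.04,-0.004,0,0],[0,0,0,0.04,-0.004,0,0],[0,0,0,0.03,-0.003,0,0],[0,0,0,0.015,-0.0015,0,0],[0,0,0,0,0,0,0],[0,0,0,0,0,0,0]]]';  python3 -m pendant '[[[0,0,0,0.01,-0.001,0,0],[0,0,0,0,0,0,0]]]'
```

```text
time: 4.62
tool_pos: [0.5461, 0.093, 0.0384]
tool_rot: [0.0, -0.673, 0.74, -0.001]
contact_force: [0.8, -0.6, 0.7]
gripper_width: -0.004
time: 4.88
tool_pos: [0.5468, 0.093, 0.0382]
tool_rot: [-0.001, -0.673, 0.74, 0.001]
contact_force: [-7.0, -0.4, 5.0]
gripper_width: -0.003
```

```bash
python3 -m pendant '[[[0,0,0,0.01,-0.001,0,0],[0,0,0,0.006,0,0,0],[0,0,0,0,0,0,0]]]'
```

```text
time: 5.25
tool_pos: [0.547, 0.093, 0.0376]
tool_rot: [-0.005, -0.673, 0.74, 0.005]
contact_force: [-19.4, 0.8, 14.5]
gripper_width: -0.004
```

The left drawer is at its stop: 19 N with no further motion. Next is the right one.

```bash
python3 -m pendant '[[[0,0,0,-0.1,0.01,0,0],[0,0,0,-0.1,0.01,0,0],[0,0,0,-0.1,0.01,0,0],[0,0,0,-0.1,0.01,0,0],[0,0,0,0,-0.148,0,0],[0,0,0,0,-0.148,0,0],[0,0,0,0,-0.148,0,0],[0,0,0,0,-0.148,0,0],[0,0,0,0,0,0,0]]]'; python3 -m pendant '[[[0,0,0,0.05,-0.005,0,0],[0,0,0,0.05,-0.005,0,0],[0,0,0,0.05,-0.005,0,0],[0,0,0,0.05,-0.005,0,0],[0,0,0,0.05,-0.005,0,0],[0,0,0,0.04,-0.004,0,0],[0,0,0,0,0,0,0]]]'
python3 - <<'E'
from plant import manip, imaging
import cv2
d=imaging.grab_frame("wrist");cv2.imwrite("pics/w2.png",d["frame"])
E
```

```text
time: 6.38
tool_pos: [0.4528, -0.0474, 0.0388]
tool_rot: [0.0, -0.671, 0.741, -0.001]
contact_force: [0.3, 1.3, -0.5]
gripper_width: -0.002
time: 7.25
tool_pos: [0.5257, -0.053, 0.0382]
tool_rot: [0.0, -0.673, 0.74, -0.001]
contact_force: [0.9, 0.5, 0.1]
gripper_width: 0.002
```

View pics/w2.png

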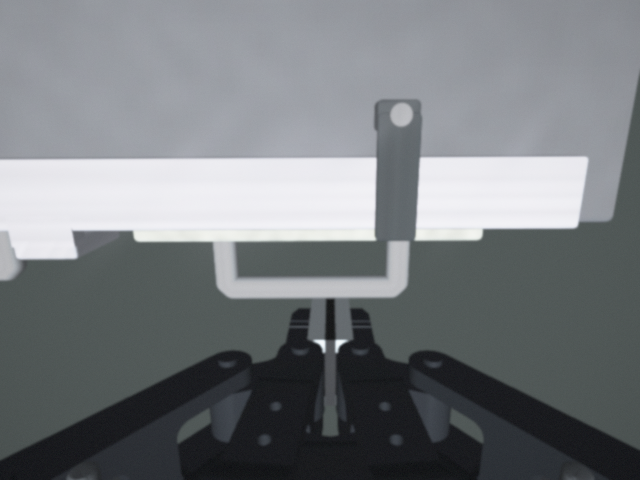

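The right handle is centred on the fingertips and its front is almost flush (row 235), with about 6 mm to go.

```bash
python3 -m pendant '[[[0,0,0,0.02,-0.002,0,0],[0,0,0,0.01,-0.001,0,0],[0,0,0,0.01,-0.001,0,0],[0,0,0,0,0,0,0]]]'; python3 -m pendant '[[[0,0,0,0.01,0,0,0],[0,0,0,0,0,0,0]]]'
```

```text
time: 7.8
tool_pos: [0.5335, -0.0536, 0.0379]
tool_rot: [-0.001, -0.673, 0.74, 0.001]
contact_force: [-6.0, 0.9, 4.4]
gripper_width: -0.0
time: 8.05
tool_pos: [0.5337, -0.0535, 0.0376]
tool_rot: [-0.003, -0.673, 0.74, 0.003]
contact_force: [-13.8, -0.9, 8.9]
gripper_width: 0.004
```

Both are at their stops. I'll back off, rise, and check from above.

```bash
python3 -m pendant '[[[0,0,0,-0.06,0.006,0,0],[0,0,0,-0.06,0.006,0,0],[0,0,0,-0.06,0.006,0,0],[0,0,0,0,0,0.22,0],[0,0,0,0,0,0.22,0],[0,0,0,0,0,0.22,0],[0,0,0,0.12,0.2,0,0],[0,0,0,0.12,0.2,0,0],[0,0,0,0,0,0,0]]]'
cat > look.py <<'E'
from plant import manip, imaging
import cv2,numpy as np,sys
d=imaging.grab_frame("wrist");cv2.imwrite(f"pics/{sys.argv[1]}.png",d["frame"]);np.savez(f"{sys.argv[1]}.npz",K=d["mtx"],T=d["world_to_cam"])
E
python3 look.py w3
```

```text
time: 9.18
tool_pos: [0.5524, 0.0536, 0.2031]
tool_rot: [0.0, -0.674, 0.738, 0.0]
contact_force: [-0.4, -1.0, -1.0]
gripper_width: 0.002
```

View pics/w3.png

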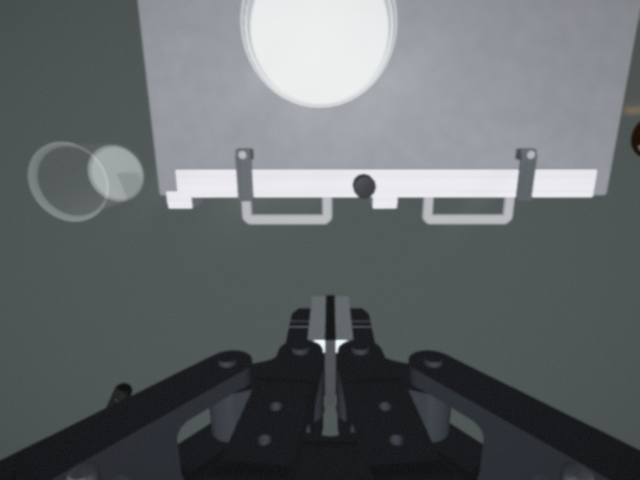

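Both fronts are flush under the bar with the handles level, and the stud is unmoved at (364,186). Now I'll come down on its left side.

```bash
python3 -m pendant '[[[0,0,0,0.081,0.049,0,0],[0,0,0,0.081,0.049,0,0],[0,0,0,0,0,-0.16,0],[0,0,0,0,0,-0.16,0],[0,0,0,0,0,-0.138,0],[0,0,0,0,0,0,0],[0,0,0,0,0,0,0]]]'
python3 look.py w4
```

```text
time: 10.1
tool_pos: [0.5931, 0.0747, 0.0902]
tool_rot: [0.001, -0.672, 0.74, -0.001]
contact_force: [0.4, 0.4, -0.0]
gripper_width: -0.003
```

View pics/w4.png

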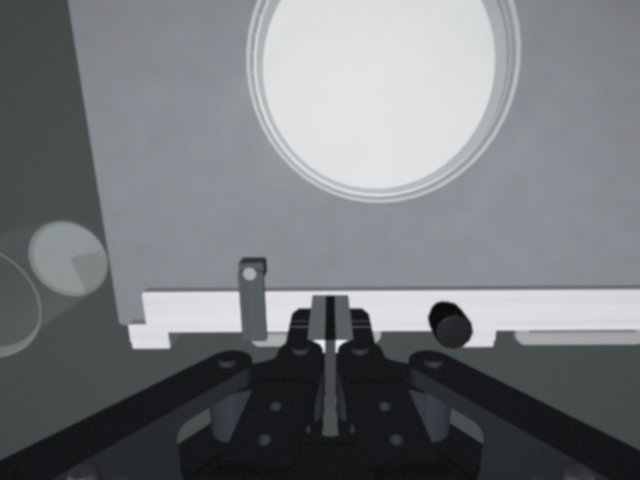

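The fingertips stand over the bar in line with the stud, which is at about (445,322), with a roughly 30 mm gap. I'll push right.

```bash
python3 -m pendant '[[[0,0,0,-0.004,-0.04,-0.004,0],[0,0,0,-0.004,-0.04,0,0],[0,0,0,-0.004,-0.04,0,0],[0,0,0,-0.004,-0.04,0,0],[0,0,0,-0.004,-0.04,0,0],[0,0,0,0,0,0,0]]]'; python3 look.py w5
```

```text
time: 10.9
tool_pos: [0.5874, 0.0244, 0.0876]
tool_rot: [-0.0, -0.672, 0.74, -0.0]
contact_force: [-0.1, 0.2, -0.6]
gripper_width: -0.001
```

View pics/w5.png

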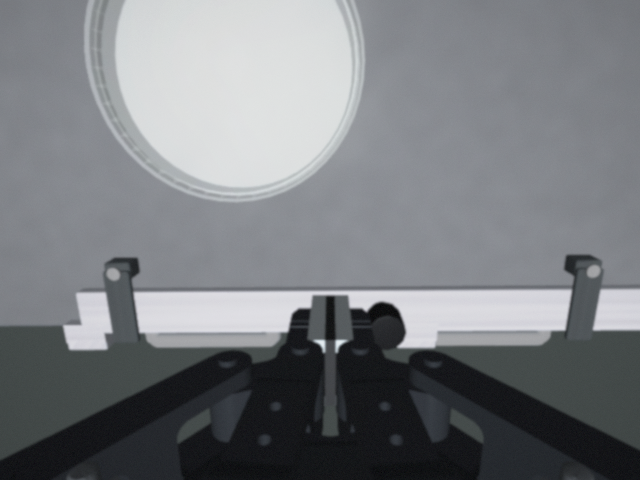

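The stud is against the finger's right flank at (385,325) and moving with it. I'll continue to the stop.

```bash
python3 -m pendant '[[[0,0,0,-0.003,-0.03,0,0],[0,0,0,-0.003,-0.03,0,0],[0,0,0,0,0,0,0]]]';python3 -m pendant '[[[0,0,0,-0.001,-0.012,0,0],[0,0,0,-0.001,-0.012,0,0],[0,0,0,0,0,0,0]]]'
```

```text
time: 11.32
tool_pos: [0.5865, 0.0193, 0.0873]
tool_rot: [0.007, -0.673, 0.74, 0.006]
contact_force: [4.5, 30.3, -1.0]
gripper_width: -0.002
time: 11.7
tool_pos: [0.5864, 0.0187, 0.0874]
tool_rot: [0.011, -0.673, 0.74, 0.01]
contact_force: [6.7, 46.5, -0.6]
gripper_width: 0.001
```

The bar has stopped hard: 46 N and no further motion. I'll release, retreat and verify.

```bash
python3 -m pendant '[[[0,0,0,0.004,0.06,0,0],[0,0,0,0.006,0.08,0,0],[0,0,0,0.004,0.04,0.1,0],[0,0,0,0,0,0.2,0],[0,0,0,0,0,0.2,0],[0,0,0,-0.08,-0.05,0,0],[0,0,0,-0.08,-0.05,0,0],[0,0,0,0,0,0,0],[0,0,0,0,0,0,0]]]'; python3 look.py w6
```

```text
time: 12.82
tool_pos: [0.5493, 0.0245, 0.2124]
tool_rot: [-0.0, -0.673, 0.74, -0.0]
contact_force: [0.7, 0.4, -0.6]
gripper_width: 0.003
```

View pics/w6.png

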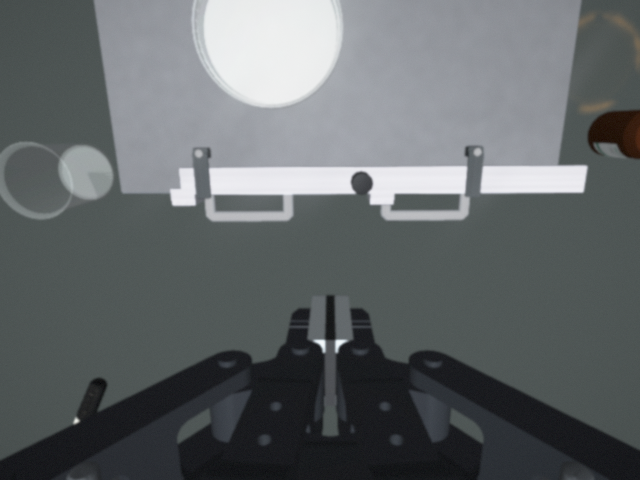

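The tongues now stand in front of the drawers, with the stud at (361,183), and the dish, beaker and bottle are in place. I'll check the numbers.

Run:
```python
import numpy as np
def bp(n,uv,z):
    w=np.load(n+".npz");R,t=w["T"][:3,:3],w["T"][:3,3];C=-R.T@t;r=R.T@np.linalg.inv(w["K"])@[*uv,1];return C+r*(z-C[2])/r[2]
u=np.array([.102,.995,0])
for n,m in (("w3",dict(st=(364,186),gl=(241,154),gr=(531,154),lh=(286,219),rh=(468,219),tm=(385,208),br=(596,183))),("w6",dict(st=(361,183),gl=(198,153),gr=(475,153),lh=(250,216),rh=(425,215),tm=(382,204),br=(586,180)))):
    z=dict(st=.099,gl=.086,gr=.086,lh=.045,rh=.045,tm=.075,br=.081)
    P={k:bp(n,v,z[k]) for k,v in m.items()};mid=(P['gl']+P['gr'])/2
    print(n,{k:((p-mid)@u*1e3).round(1) for k,p in P.items()},"handle local x rel stud",[((P[k]-P['st'])@[.995,-.102,0]*1e3).round(1) for k in('lh','rh')])
```

```text
w3 {'st': np.float64(14.1), 'gl': np.float64(90.8), 'gr': np.float64(-90.8), 'lh': np.float64(67.7), 'rh': np.float64(-70.0), 'tm': np.float64(-2.6), 'br': np.float64(-138.2)} handle local x rel stud [np.float64(-32.5), np.float64(-30.7)]
w6 {'st': np.float64(-15.5), 'gl': np.float64(89.8), 'gr': np.float64(-89.8), 'lh': np.float64(66.1), 'rh': np.float64(-70.1), 'tm': np.float64(-32.4), 'br': np.float64(-168.0)} handle local x rel stud [np.float64(-32.8), np.float64(-30.9)]
```

```bash
python3 -c "
from plant import manip
print(manip.job_done(), manip.state()['time'])"
```

```text
the job is handed in; nothing more can be done
the job is handed in; nothing more can be done
```

I pushed the left drawer and then the right one shut with the closed fingertips against their handles. Only after that did I push the stud to the right until the bar stopped, then I backed the arm clear and handed the job in at about 13 s. No verdict was reported.

- **Drawers:** The left drawer stopped at 19 N and the right at 14 N, with no further motion. In the last wrist image the handles sit 32.8 mm (left) and 30.9 mm (right) in front of the stud, against 31 mm when fully shut. The 1.8 mm excess on the left is within the measuring error of about 2 mm.
- **Locking bar:** It stopped hard at 46 N. The images show it moved about 29.6 mm, and its tongues now stand in front of the drawers.
- **Bystanders:** The petri dish, beaker and bottle looked upright and where they had stood, but I only judged this by eye and did not measure them.
- **Disagreement:** The first fit from the two fixed cameras put the unit about 10 mm too low, because those views are nearly parallel. Adding the wrist view gave heights within about 3 mm of the stated ones.

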